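# Swing the bread board in alongside the rail

## Task

On the trolley top, the long narrow wooden board with a hole in one end sits over a short steel peg and has been left swung out across the work space. Push it near its free end so that it turns about the peg, flat on the top and with the peg still in its hole, until it lies close alongside the low wooden rail and parallel with it. Do not ram it against the rail, and leave the mug and the grill brush where they are.

Things in the scene. Friction and masses are not known exactly. Their poses are not given: they have to be found in the camera images.
- rest: Fixed steel peg (12 mm across, 40 high) and low dark wooden rail. Origin: on the top, at the peg's centre; z up; x parallel to the rail, the way the board must finally point from the peg. Rail: 300 mm long, 25 high, x = -20 to 280, y = +50 to +68 mm. At the start the board is swung out 35 to 56 degrees to the -y side; nothing else stands there.
- board: Pale wooden board, loose, 285 x 70 x 18 mm, about 0.26 kg, flat on the top. Origin: centre of its 18 mm hole (3 mm play round the peg), underside; z up; x to its free end. Spans x = -35 to 250, y = -35 to +35 mm. Push on its y = -35 edge. It slides with friction and stays where left. When parallel, 15 mm is left between it and the rail: no contact needed.
- board_end (a point): The middle of the board's free end, on its upper edge: 250 mm from the hole's centre, 18 mm above the trolley top.
- mug: A white ceramic mug standing near the peg, off the rail's peg end (-x), 80 mm across, 90 mm high, with a handle on its side reaching about 30 mm out. Origin: centre of its underside. To be left alone.
- brush: A steel grill brush lying on the top beyond the reach of the board's free end, 225 mm long, up to 45 mm wide and 26 mm high. Origin: on the top, under its middle, x towards its bristle head. To be left alone.

How it is judged:
By the outcome, as a careful person would: the job done as asked, in the order asked, and still so for the second after the job is handed in, with the robot touching nothing.
It also fails if it takes over 32 s, if anything falls off the work surface, if the arm or the gripper's body presses on something with over 40 N, if the wrist force passes 120 N, or if a joint passes its speed limit or range.

## Robot

A 6-joint arm with a two-finger parallel gripper is mounted at the origin on the work surface. World frame = base frame: x ahead of the robot, y to its left, z up, the work surface at z = 0. Lengths are in m, angles in degrees, forces in N, time in s.
With the tool pointing down it reaches from about 0.35 to 0.875 m from the base axis. Payload 4.2 kg.
Tool frame: the origin (TCP) lies at the very end of the fingers, on their centre line; the grasp point (between the pads) lies 19 mm behind it (r.grip_point_offset is the distance from the TCP to the grasp point, in m); z points along the fingers, y is the line along which they close (so a half turn about z gives the same grasp; the last joint's range is limited). The gripper opens to 87 mm and grips with 3 to 60 N. Pads are 19 mm wide; open, the fingers measure 117 mm over their backs; the gripper's body (75 mm by 190 mm) begins 51 mm behind the grasp point.
Start: joints at [-61.96, 22.042, 0.453, 0, -68.411, -14.817], TCP at [0.143, -0.608, 0.223] pointing down, gripper open.
Joint ranges: [-179.83, 179.83], [-69.29, 118.12], [-61.27, 80.66], [-181.25, 117.63], [-171.15, -9.14], [-177.46, 177.46]. Speed limits (degrees/s): [159.86, 159.86, 180, 180, 180, 180].

## Interface

Orientations are given as a 3x3 rotation matrix whose columns are the frame's x, y, z axes.
In Python, from station import r, cams gives the robot as it stands. The module is installed in compiled form; this text tells all that it offers.
- The arm moves only by the shell command python3 -m handwheel 'ROWS'. ROWS is JSON, a list that holds one entry, the list of rows, each a list of 7 numbers: the turn, a rotation vector about the tool's x, y, z in units of 6 degrees (1.0 is 6 degrees), then the shift along the tool's x, y, z in m, then the finger opening in m, from 0 to 0.087. In form: [[[ax, ay, az, x, y, z, jaw], ...]]. A call has 1 to 12 rows; each row shifts and turns the commanded pose from where the row before left it, along the tool's axes as they then stand; what a row does not reach is not made up. A row lasts 1/10 s, in which the tool goes at most 50 mm and 8.59 degrees, less where a joint would pass 70% of its speed; a pose out of reach is approached as far as the arm can. A call with a gripper value outside its range is refused whole. The fingers move at their own pace and stop on an object; the grip force is fixed at half the most. Time passes only in rows, so rows that do not move let the fingers close. It gives the time, the measured TCP pose, the force, the opening and the grip force at its end, in the units of the state.
- r.sense(): the state, without advancing time (a new reading comes with each control period).
- cams.capture(name): name is "side" or "top"; returns the picture (400x640x3 uint8, red, green, blue); there is no depth.
- cams.get_calibration(name): a dict with "camera_matrix" (3x3 intrinsics, pixels), "rvec" (rotation vector, rad) and "tvec" (3), from world to camera coordinates, as OpenCV has them. Camera axes: x right, y down, z forward; pixel columns grow to the right and rows downward; lengths in m; the calibration is good to about 2 mm. A picture is of the moment at which its call begins. get_calibration takes no time and is no camera call.
- r.finish_job(): hands the job in; it is judged then, once.
The state is a dict: "time_s": time; "joints": joint angles; "joint_velocities": joint speeds; "effort": joint torques, N m; "tcp_pos": TCP position; "ee_rot": TCP orientation; "wrist_force": force on the tool from outside, world axes, zero at the start; "moment": the same for the moment, N m; "gripper_width": opening from 0.0 (shut) to 1.0 (fully open); "gripper_force": force on a finger pad.
Only numpy, scipy, OpenCV 4.12 (cv2) and the standard library are available. Lean on these libraries where they do the work, as an engineer would, in place of code of your own. Each camera call takes 0.05 s, during which the arm holds its last target. There are 200 camera calls.

## Working session

There is one attempt and no reset: what is moved stays moved. The work goes in short steps, Python scripts to look and compute and a shell command to move; the robot and the scene stay as the last step left them, time stands still between calls to the robot, and variables do not carry over. Pictures are saved under pics/ and viewed, at most 10 in all, crops included, and the job is handed in when it is done.

```bash
mkdir -p pics; python3 - <<'E'
from station import r,cams
import cv2,numpy as np
for n in("side","top"):
    cv2.imwrite(f"pics/{n}0.png",cams.capture(n)[...,::-1])
    c=cams.get_calibration(n);R=cv2.Rodrigues(np.array(c["rvec"]))[0];print(n,-R.T@np.array(c["tvec"]).ravel())
s=r.sense();print(s["time_s"],s["tcp_pos"],s["ee_rot"],s["gripper_width"])
E
```

```text
side [0.03569641 0.90132643 0.83984088]
top [0.43050994 0.07081377 0.85951524]
0.1 [ 0.14285582 -0.60791021  0.22156993] [[-9.73524454e-01 -2.28582244e-01 -5.44021007e-04]
 [-2.28582870e-01  9.73522632e-01  1.88566514e-03]
 [ 9.85871928e-05  1.96009501e-03 -9.99998074e-01]] 1.0006766811380898
```

View pics/top0.png

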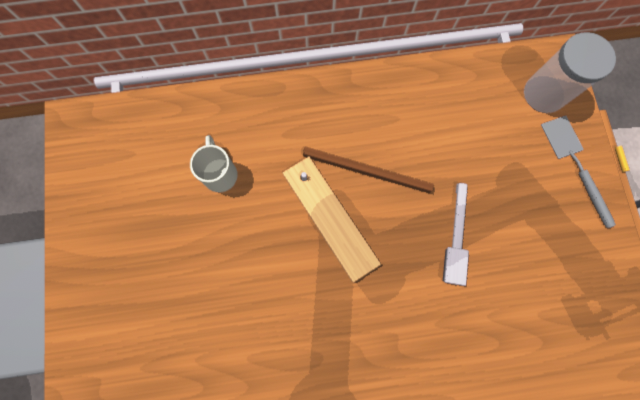

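View pics/side0.png

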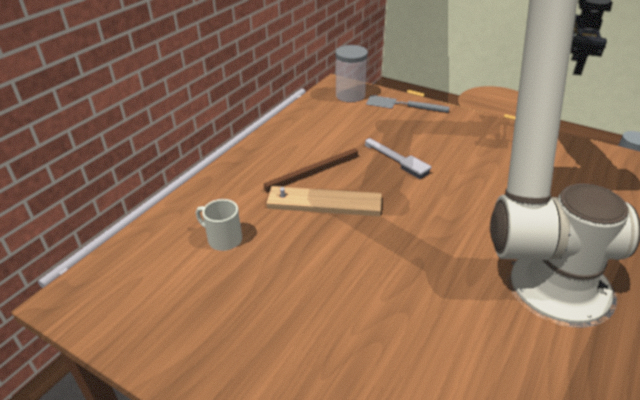

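The top view shows the peg at about (304,176) and the board's free end at about (367,271). The rail runs from (304,150) to (433,189), the brush is around (458,235) and the mug around (215,168). Next I'll turn these into positions.

```bash
cat > h.py <<'E'
import cv2,numpy as np
from station import r,cams
def ray(n,uv,z):
    c=cams.get_calibration(n);R=cv2.Rodrigues(np.array(c["rvec"]))[0];o=-R.T@np.array(c["tvec"]).ravel()
    d=R.T@np.linalg.inv(np.array(c["camera_matrix"]))@np.array([*uv,1.]);return (o+d*(z-o[2])/d[2])[:2]
def poly(n,uv,z): return np.array([ray(n,p,z) for p in uv])
def look(name=None):
    im=cams.capture("top")
    if name: cv2.imwrite(name,im[...,::-1])
    h=cv2.cvtColor(im,cv2.COLOR_RGB2HSV).astype(int);H,S,V=h[...,0],h[...,1],h[...,2]
    out={}
    for k,m,z in(("board",(S<150)&(S>60)&(V>140)&(H<30)&(H>10),.018),("rail",(V<125)&(S>130)&(H<20),.025)):
        m=m.astype(np.uint8);m[:130]=0;m[330:]=0;m[:,:255]=0;m[:,480:]=0
        m=cv2.morphologyEx(m,cv2.MORPH_OPEN,np.ones((3,3)))
        cs=cv2.findContours(m,0,2)[0]
        if k=="rail": cs=[c for c in cs if c[:,0,1].mean()<200]
        if not cs: continue
        c=max(cs,key=cv2.contourArea)
        P=poly("top",c[:,0],z);b=cv2.minAreaRect((P*1000).astype(np.float32))
        q=cv2.boxPoints(b);e=[q[1]-q[0],q[2]-q[1]];e=max(e,key=np.linalg.norm)
        out[k]=(b,q,np.degrees(np.arctan2(e[1],e[0])))
    return out
E
python3 - <<'E'
from h import *
np.set_printoptions(precision=1,suppress=True)
for k,v in look().items(): print(k,v[0],v[2],"\n",v[1])
print("peg",ray("top",(304,176),.04),"side",ray("side",(282,192),.04))
print("free end corners",poly("top",[(381,264),(357,281)],.018)*1000)
print("brush",poly("top",[(461,184),(456,285)],.015)*1000)
print("rail ends",poly("top",[(304,149),(433,189)],.025)*1000)
print("side rail",poly("side",[(266,187),(357,152)],.025)*1000, "board corner side",poly("side",[(382,211)],.018)*1000)
E
```

```text
board ((575.2366333007812, 20.981285095214844), (288.8132629394531, 74.76420593261719), 24.42845916748047) 24.428457 
 [[428.3  -4.7]
 [459.2 -72.8]
 [722.2  46.7]
 [691.3 114.7]]
rail ((677.814453125, -34.152992248535156), (167.5197296142578, 9.191238403320312), 64.960205078125) 64.9602 
 [[ 638.2 -108.1]
 [ 646.5 -112. ]
 [ 717.4   39.8]
 [ 709.1   43.7]]
peg [0.7 0.1] side [0.7 0.1]
free end corners [[459.3 -71.8]
 [431.4 -15.6]]
brush [[ 608.2 -279.2]
 [ 393.9 -221.3]]
rail ends [[ 734.8   55.9]
 [ 603.6 -211.8]]
side rail [[ 719.2   65.5]
 [ 593.5 -197.2]] board corner side [[422.3  -7.5]]
```

```bash
python3 -m handwheel '[[[0,0,-0.6,0,0,0,0],[0,0,-0.65,0,0,0,0],[0,0,-0.62,0,0,0,0],[0,0,0,-0.030,0.027,0,0],[0,0,0,-0.030,0.027,0,0],[0,0,0,-0.030,0.027,0,0],[0,0,0,-0.030,0.027,0,0],[0,0,0,-0.030,0.027,0,0],[0,0,0,-0.030,0.027,0,0],[0,0,0,-0.030,0.027,0,0],[0,0,0,-0.030,0.027,0,0],[0,0,0,-0.030,0.027,0,0]]]'
python3 -m handwheel '[[[0,0,0,-0.030,0.027,0,0],[0,0,0,-0.030,0.027,0,0],[0,0,0,-0.030,0.027,0,0],[0,0,0,-0.030,0.027,0,0],[0,0,0,-0.030,0.027,0,0],[0,0,0,-0.030,0.027,0,0],[0,0,0,-0.030,0.027,0,0],[0,0,0,-0.030,0.027,0,0],[0,0,0,-0.030,0.027,0,0],[0,0,0,0,0,0,0],[0,0,0,0,0,0,0]]]'
```

```text
time_s: 1.35
tcp_pos: [0.2883, -0.2739, 0.2225]
ee_rot: [[-0.911, -0.413, 0.0], [-0.413, 0.911, 0.0], [-0.0, -0.0, -1.0]]
wrist_force: [1.6, -1.7, 0.1]
gripper_width: 0.027
gripper_force: 0.0
time_s: 2.45
tcp_pos: [0.4332, 0.0581, 0.222]
ee_rot: [[-0.91, -0.415, -0.001], [-0.415, 0.91, -0.001], [0.002, 0.0, -1.0]]
wrist_force: [-0.3, 0.1, 0.2]
gripper_width: 0.003
gripper_force: 0.0
```

```bash
python3 -m handwheel '[[[0,0,0,0,0,0.03,0],[0,0,0,0,0,0.04,0],[0,0,0,0,0,0.04,0],[0,0,0,0,0,0.04,0],[0,0,0,0,0,0.03,0],[0,0,0,0,0,0.02,0],[0,0,0,0,0,0.008,0],[0,0,0,0,0,0.005,0],[0,0,0,0,0,0,0],[0,0,0,0,0,0,0]]]'
python3 - <<'E'
from h import *
for k,v in look("pics/t1.png").items(): print(k,v[0],v[2])
E
```

```text
time_s: 3.45
tcp_pos: [0.4342, 0.0577, 0.0105]
ee_rot: [[-0.91, -0.414, 0.002], [-0.414, 0.91, 0.001], [-0.002, 0.0, -1.0]]
wrist_force: [-0.8, -0.3, -0.1]
gripper_width: 0.002
gripper_force: 0.0
board ((575.5416870117188, 21.630874633789062), (287.8363342285156, 75.49299621582031), 24.353303909301758) 24.353306
rail ((626.5511474609375, -144.31324768066406), (141.8059539794922, 9.118423461914062), 65.25479888916016) 65.25479
```

View pics/t1.png

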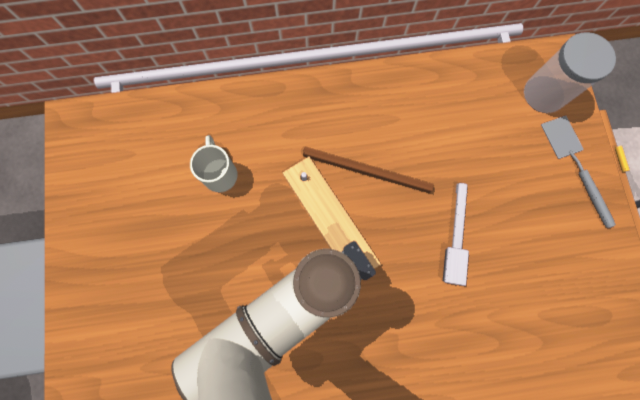

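The board's still at about −155.6°, the finger is down beside its near edge and the rail is at about −115°. I'll close in, then push along the arc.

```bash
python3 -m handwheel '[[[0,0,0,0,-0.010,0,0],[0,0,0,0,-0.010,0,0],[0,0,0,0,-0.008,0,0],[0,0,0,0,-0.004,0,0],[0,0,0,0,-0.004,0,0],[0,0,0,0,-0.003,0,0],[0,0,0,0,-0.003,0,0],[0,0,0,0,-0.003,0,0],[0,0,0,0,0,0,0]]]'
python3 - <<'E'
from h import *
for k,v in look().items(): print(k,v[0],v[2])
E
```

```text
time_s: 4.4
tcp_pos: [0.4522, 0.0164, 0.0095]
ee_rot: [[-0.91, -0.414, -0.0], [-0.414, 0.91, -0.0], [0.0, -0.0, -1.0]]
wrist_force: [0.6, 0.8, -0.1]
gripper_width: 0.006
gripper_force: 0.0
board ((615.873046875, 39.609954833984375), (199.14022827148438, 74.94998931884766), 24.599002838134766) 24.599009
rail ((655.2347412109375, -82.38996887207031), (278.3122253417969, 9.10843563079834), 64.960205078125) 64.96019
```

```bash
python3 -m handwheel '[[[0,0,-0.17,0.0008,-0.004,0,0],[0,0,-0.333,0.0016,-0.0077,0,0],[0,0,-0.333,0.0016,-0.0077,0,0],[0,0,-0.333,0.0016,-0.0077,0,0],[0,0,-0.333,0.0016,-0.0077,0,0],[0,0,-0.333,0.0016,-0.0077,0,0],[0,0,-0.333,0.0016,-0.0077,0,0],[0,0,-0.333,0.0016,-0.0077,0,0],[0,0,-0.333,0.0016,-0.0077,0,0],[0,0,-0.333,0.0016,-0.0077,0,0],[0,0,-0.17,0.0008,-0.004,0,0],[0,0,0,0,0,0,0]]]'
python3 - <<'E'
from h import *
p=r.sense()["tcp_pos"][:2]*1000
for k,v in look("pics/t2.png").items(): print(k,v[0],v[2])
E
```

```text
time_s: 5.65
tcp_pos: [0.4815, -0.0567, 0.0095]
ee_rot: [[-0.714, -0.7, 0.0], [-0.7, 0.714, 0.0], [-0.0, -0.0, -1.0]]
wrist_force: [0.2, 0.1, -0.6]
gripper_width: 0.004
gripper_force: 0.0
board ((619.053466796875, 17.66918182373047), (216.6131134033203, 75.22847747802734), 44.59978103637695) 44.59978
rail ((640.3778076171875, -114.0517578125), (208.36558532714844, 9.05717658996582), 64.92399597167969) 64.92398
```

View pics/t2.png

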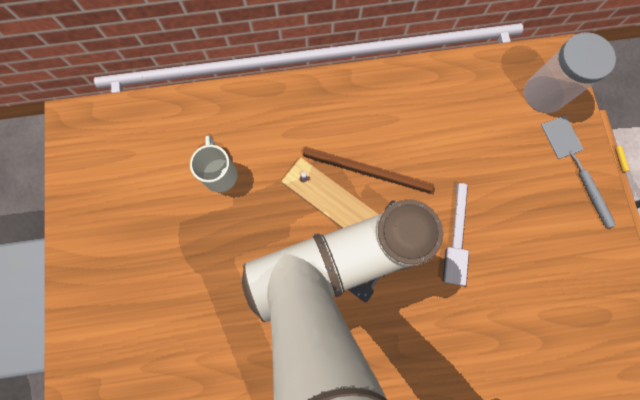

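The board has turned 20° and is still on the peg. About 20° remains, so I'll push 18° and check.

```bash
python3 -m handwheel '[[[0,0,-0.17,0.0008,-0.004,0,0],[0,0,-0.333,0.0016,-0.0077,0,0],[0,0,-0.333,0.0016,-0.0077,0,0],[0,0,-0.333,0.0016,-0.0077,0,0],[0,0,-0.333,0.0016,-0.0077,0,0],[0,0,-0.333,0.0016,-0.0077,0,0],[0,0,-0.333,0.0016,-0.0077,0,0],[0,0,-0.333,0.0016,-0.0077,0,0],[0,0,-0.25,0.0012,-0.0058,0,0],[0,0,-0.17,0.0008,-0.004,0,0],[0,0,-0.083,0.0004,-0.002,0,0],[0,0,0,0,0,0,0]]]'
python3 - <<'E'
from h import *
for k,v in look("pics/t3.png").items(): print(k,v[0],v[2])
E
```

```text
time_s: 6.9
tcp_pos: [0.5279, -0.11, 0.0095]
ee_rot: [[-0.462, -0.887, 0.0], [-0.887, 0.462, -0.0], [-0.0, -0.0, -1.0]]
wrist_force: [0.0, -0.5, 1.0]
gripper_width: 0.006
gripper_force: 0.0
board ((645.694091796875, 21.29582977294922), (174.3394012451172, 75.87845611572266), 62.41569519042969) 62.415707
rail ((689.1663208007812, -12.519111633300781), (49.23832321166992, 10.832185745239258), 65.24479675292969) 65.2448
```

View pics/t3.png

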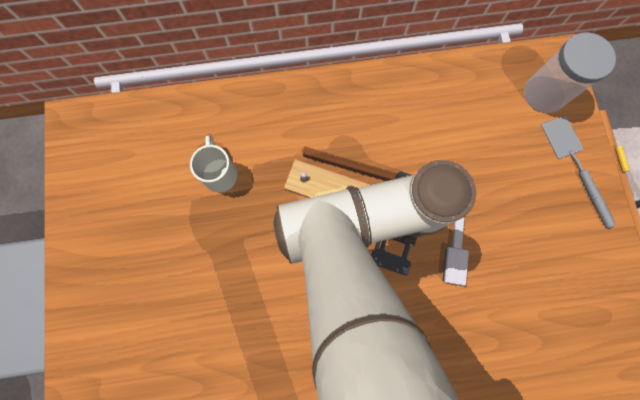

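The board is at 62.4° against the rail's roughly 65°. I'll push another 2°, then back off, lift and measure.

```bash
python3 -m handwheel '[[[0,0,-0.083,0.0004,-0.002,0,0],[0,0,-0.083,0.0004,-0.002,0,0],[0,0,-0.083,0.0004,-0.002,0,0],[0,0,-0.083,0.0004,-0.002,0,0],[0,0,0,0,0,0,0],[0,0,0,0,0.01,0,0],[0,0,0,0,0.02,0,0],[0,0,0,0,0.01,-0.02,0],[0,0,0,0,0.01,-0.04,0],[0,0,0,0,0.02,-0.04,0],[0,0,0,0,0.03,-0.04,0],[0,0,0,0,0.04,-0.02,0]]]'
python3 -m handwheel '[[[0,0,0,-0.03,0.03,0,0],[0,0,0,-0.03,0.03,0,0],[0,0,0,-0.03,0.03,0,0],[0,0,0,-0.03,0.03,0,0],[0,0,0,-0.03,0.02,0,0],[0,0,0,-0.02,0.02,0,0],[0,0,0,0,0,0,0]]]'
python3 - <<'E'
from h import *
for k,v in look("pics/t4.png").items(): print(k,v[0],v[2],v[1].tolist())
cv2.imwrite("pics/s4.png",cams.capture("side")[...,::-1])
E
```

```text
time_s: 8.15
tcp_pos: [0.4089, -0.0541, 0.1726]
ee_rot: [[-0.431, -0.902, 0.007], [-0.902, 0.431, 0.001], [-0.003, -0.006, -1.0]]
wrist_force: [0.9, 1.4, 0.3]
gripper_width: 0.004
gripper_force: 0.0
time_s: 8.85
tcp_pos: [0.3357, 0.17, 0.1697]
ee_rot: [[-0.426, -0.904, 0.001], [-0.904, 0.426, 0.001], [-0.002, -0.0, -1.0]]
wrist_force: [-0.4, -0.6, -0.6]
gripper_width: 0.009
gripper_force: 0.0
board ((622.6012573242188, -31.833221435546875), (289.59246826171875, 75.66890716552734), 64.55337524414062) 64.553375 [[526.22265625, -146.3258514404297], [594.5506591796875, -178.83851623535156], [718.9798583984375, 82.65940856933594], [650.65185546875, 115.17207336425781]]
rail ((658.8089599609375, -75.03654479980469), (294.6538391113281, 9.307415008544922), 65.10065460205078) 65.100655 [[592.5594482421875, -206.70993041992188], [601.001708984375, -210.62857055664062], [725.0584716796875, 56.6368408203125], [716.6162109375, 60.55548095703125]]
```

View pics/t4.png

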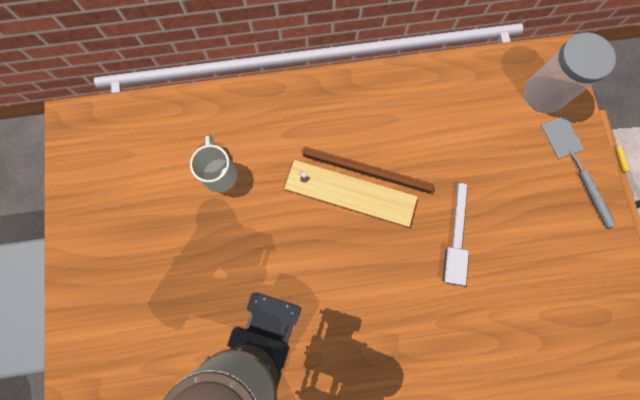

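View pics/s4.png

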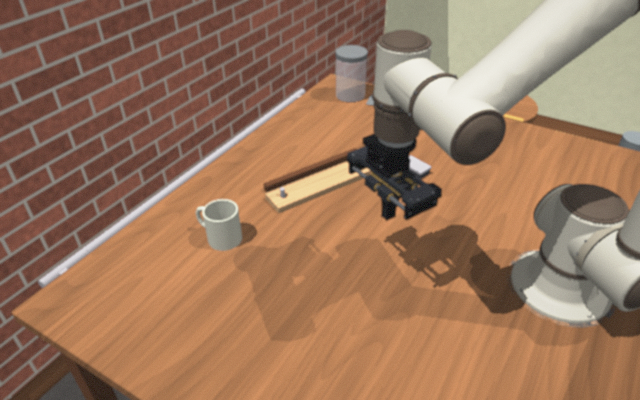

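The top view shows the board alongside the rail at 64.6° against the rail's 65.1°. The gap is even, the peg is still in the hole at (304,177), and the mug and brush haven't moved. The arm is clear, so I'm handing in.

```bash
python3 -c "
from station import r
print(r.finish_job())"
```

```text
the job is handed in; nothing more can be done
None
```

The board now lies flat beside the rail, within about half a degree of parallel, with the peg still in its hole and no contact with the rail; the mug and brush look unmoved, and I handed the job in at about 9 s.

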